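# Nest and cross-stack the solder bars

## Robot

A 6-joint arm with a two-finger parallel gripper is mounted at the origin on the work surface. World frame = base frame: x ahead of the robot, y to its left, z up, the work surface at z = 0. Lengths are in m, angles in degrees, forces in N, time in s.
With the tool pointing down it reaches from about 0.35 to 0.875 m from the base axis. Payload 4.2 kg.
Tool frame: the origin (TCP) lies at the very end of the fingers, on their centre line; the grasp point (between the pads) lies 19 mm behind it (r.grip_point_offset is the distance from the TCP to the grasp point, in m); z points along the fingers, y is the line along which they close (so a half turn about z gives the same grasp; the last joint's range is limited). The gripper opens to 87 mm and grips with 3 to 60 N. Pads are 19 mm wide; open, the fingers measure 117 mm over their backs; the gripper's body (75 mm by 190 mm) begins 51 mm behind the grasp point.
Start: joints at [88.384, 22.042, 0.453, 0, -68.411, -14.817], TCP at [0.177, 0.599, 0.223] pointing down, gripper open.
Joint ranges: [-179.83, 179.83], [-69.29, 118.12], [-61.27, 80.66], [-181.25, 117.63], [-171.15, -9.14], [-177.46, 177.46]. Speed limits (degrees/s): [159.86, 159.86, 180, 180, 180, 180].

## Interface

Orientations are given as a 3x3 rotation matrix whose columns are the frame's x, y, z axes.
In Python, from station import r, cams gives the robot as it stands. The module is installed in compiled form; this text tells all that it offers.
- The arm moves only by the shell command python3 -m handwheel 'ROWS'. ROWS is JSON, a list that holds one entry, the list of rows, each a list of 7 numbers: the turn, a rotation vector about the tool's x, y, z in units of 6 degrees (1.0 is 6 degrees), then the shift along the tool's x, y, z in m, then the finger opening in m, from 0 to 0.087. In form: [[[ax, ay, az, x, y, z, jaw], ...]]. A call has 1 to 12 rows; each row shifts and turns the commanded pose from where the row before left it, along the tool's axes as they then stand; what a row does not reach is not made up. A row lasts 1/10 s, in which the tool goes at most 50 mm and 8.59 degrees, less where a joint would pass 70% of its speed; a pose out of reach is approached as far as the arm can. A call with a gripper value outside its range is refused whole. The fingers move at their own pace and stop on an object; the grip force is fixed at half the most. Time passes only in rows, so rows that do not move let the fingers close. It gives the time, the measured TCP pose, the force, the opening and the grip force at its end, in the units of the state.
- r.sense(): the state, without advancing time (a new reading comes with each control period).
- cams.capture(name): name is "scene" or "top"; returns the picture (400x640x3 uint8, red, green, blue); there is no depth.
- cams.get_calibration(name): a dict with "camera_matrix" (3x3 intrinsics, pixels), "k1" (the pictures are not rectified: a ray, as slopes to the right and down, at radius r is drawn at 1 + k1 r^2 times it, then the intrinsics apply), "rvec" (rotation vector, rad) and "tvec" (3), from world to camera coordinates, as OpenCV has them. Camera axes: x right, y down, z forward; pixel columns grow to the right and rows downward; lengths in m; the calibration is good to about 2 mm. A picture is of the moment at which its call begins. get_calibration takes no time and is no camera call.
- r.finish_job(): hands the job in; it is judged then, once.
The state is a dict: "time_s": time; "joints": joint angles; "joint_velocities": joint speeds; "effort": joint torques, N m; "tcp_pos": TCP position; "ee_rot": TCP orientation; "wrist_force": force on the tool from outside, world axes, zero at the start; "moment": the same for the moment, N m; "gripper_width": opening from 0.0 (shut) to 1.0 (fully open); "gripper_force": force on a finger pad.
Only numpy, scipy, OpenCV 4.12 (cv2) and the standard library are available. Lean on these libraries where they do the work, as an engineer would, in place of code of your own. Each camera call takes 0.05 s, during which the arm holds its last target. There are 200 camera calls.

## Task

Stack the four tapered solder bars in the steel tray so the pile stays flat: set the upside-down bar, as it is, between the two bars already in the tray, then push the outer bar across so that the three close up tight against the tray's fence on the robot's left, nested flush with their ends roughly in line. Slide the two bars in the tray, do not pick them up. Then lay the last bar, broad face down, crosswise on top so that it rests squarely on all three, setting the bars down without dropping them and leaving the flux bottle, wire reel and screwdriver alone.

Things in the scene. Friction and masses are not known exactly. Their poses are not given: they have to be found in the camera images.
- tray: Fixed dark sheet-steel bar tray, 150 mm (its x) by 240 mm (its y), floor 3 mm thick (bars stand on it at 3 mm above the bench). Two edges are folded up to 18 mm above the bench: the +y edge (the fence, inner face at y = 117 mm) and the far +x edge (inner face at x = 72 mm); the other two edges are open. Origin: middle of the underside, at bench height; x points away from the robot, along the bars lying in it, y to the fence, z up.
- bar_fence_mid (a point): Cast tin solder bar with tapered sides, 98 x 36 mm on the broad face, 92 x 26 mm on the narrow face, 22 mm high, so its long sides slope by 5 mm (13 degrees) from bottom to top; about 0.5 kg. It lies in the tray broad face down, parallel to the fence and a few mm from it (its centre near tray y = 95 mm). Its frame's origin is its centre, 11 mm above its underside; x is its long axis, y across it, z up.
- bar_open_mid (a point): A second, identical solder bar, broad face down in the tray, roughly parallel to the first and further from the fence (its centre near tray y = -50 mm), leaving about 100 to 125 mm clear between the two. It slides on the tray floor under a push of about 3 N; the whole row of three takes about 9 N. Its frame's origin is its centre, 11 mm above its underside; x is its long axis, y across it, z up.
- bar_inv_mid (a point): A third, identical solder bar but turned upside down: it stands on its 26 mm narrow face with the 36 mm broad face up (both its long sides overhang). It lies on the bench to one side of the tray, left or right. Nested upside down between two broad-face-down bars, centre distances are 31 mm and the three make a layer 98 mm wide, flat on top, 22 mm high. Its frame's origin is its centre, 11 mm above its underside; x is its long axis, y across it, z up.
- bar_last_mid (a point): The fourth, identical solder bar, broad face down (narrow face up), on the bench on the other side of the tray. Its frame's origin is its centre, 11 mm above its underside; x is its long axis, y across it, z up.
- flux: Bystander: small amber flux bottle, 42 mm across, 65 mm high, standing beyond the tray. Origin: centre of its underside.
- reel: Bystander: small reel of copper wire, 52 mm across, 35 mm high, standing beyond the tray. Origin: centre of its underside.
- driver: Bystander: black-handled screwdriver, 170 mm long, 26 mm thick, lying between the robot and the tray, mostly crosswise. Origin: middle of its length, on the bench under it; x points to its tip.
There are look-alikes about, which are no part of the job. What is shaped like the part that bears bar_inv_mid but brown is not meant. Leave any turquoise look-alike of the part that bears bar_open_mid alone.

How it is judged:
By the outcome, as a careful person would: the job done as asked, in the order asked, and still so for the second after the job is handed in, with the robot touching nothing.
It also fails if it takes over 64 s, if anything falls off the work surface, if the arm or the gripper's body presses on something with over 40 N, if the wrist force passes 120 N, or if a joint passes its speed limit or range.

## Working session

There is one attempt and no reset: what is moved stays moved. The work goes in short steps, Python scripts to look and compute and a shell command to move; the robot and the scene stay as the last step left them, time stands still between calls to the robot, and variables do not carry over. Pictures are saved under pics/ and viewed, at most 10 in all, crops included, and the job is handed in when it is done.

```bash
mkdir -p pics; python3 - <<'E'
from station import r,cams
import cv2
for n in("scene","top"):
    c=cams.get_calibration(n);print(n,c)
    cv2.imwrite(f"pics/{n}0.png",cams.capture(n)[:,:,::-1])
s=r.sense();print(s)
E
```

```text
scene {'camera_matrix': array([[467.9773294 ,   0.        , 328.38057024],
       [  0.        , 467.9773294 , 206.78404669],
       [  0.        ,   0.        ,   1.        ]]), 'k1': -0.000253544096682872, 'rvec': array([ 1.44545539,  2.1664276 , -0.85069061]), 'tvec': array([ 0.26312898, -0.3669567 ,  1.51150868])}
top {'camera_matrix': array([[454.41407058,   0.        , 315.25447713],
       [  0.        , 454.41407058, 204.70229398],
       [  0.        ,   0.        ,   1.        ]]), 'k1': -0.037003161400974274, 'rvec': array([ 2.20577102, -2.16862312,  0.12175926]), 'tvec': array([-0.08418498,  0.575536  ,  1.16043265])}
{'time_s': 0.1, 'joints': array([ 8.83844823e+01,  2.20868434e+01,  3.88964350e-01, -2.42996766e-02,
       -6.84113403e+01, -1.48161977e+01]), 'joint_velocities': array([0.03557162, 0.00074165, 0.29305272, 0.03805474, 0.05759179,
       0.08598639]), 'effort': array([-1.42274331e-06, -3.91690028e+01,  1.87935072e+01,  4.23193127e+00,
        1.34710918e-02, -7.10240511e-05]), 'tcp_pos': array([0.17663577, 0.59897185, 0.22157575]), 'ee_rot': array([[ 9.59113305e-01, -2.83022027e-01, -4.47941491e-04],
       [-2.83022361e-01, -9.59111440e-01, -1.89432992e-03],
       [ 1.06511285e-04,  1.94365449e-03, -9.99998105e-01]]), 'wrist_force': array([-0.10014573,  0.01258889, -0.9789283 ]), 'moment': array([-0.01327918,  0.00772366, -0.00286438]), 'gripper_force': 0.0, 'gripper_width': 0.9955231793869057}
```

View pics/top0.png

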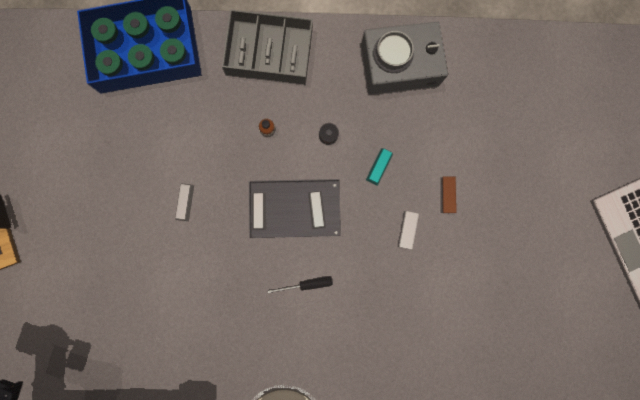

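View pics/scene0.png

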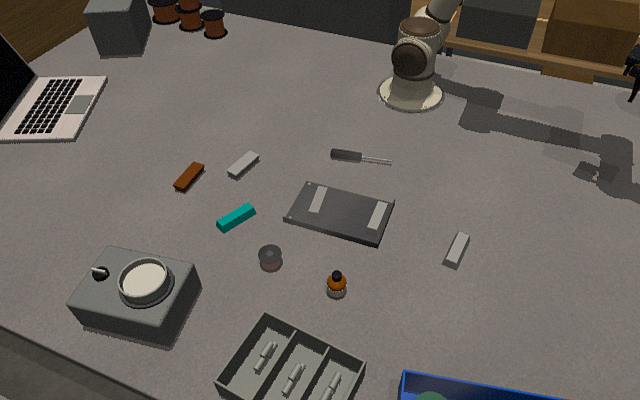

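The top view shows the tray at (295,209), with the fence bar at (258,211) and the outer bar at (317,209). The loose white bars are at (184,202) and (409,230). The look-alikes are turquoise (379,166) and brown (449,195). I'll enlarge the loose bars to tell which one is inverted.

```bash
cat > h.py <<'E'
import numpy as np,cv2
from station import r,cams
def proj(n,P):
    c=cams.get_calibration(n);R=cv2.Rodrigues(c['rvec'])[0]
    X=np.atleast_2d(P)@R.T+c['tvec'];s=X[:,:2]/X[:,2:]
    s=s*(1+c['k1']*(s**2).sum(1,keepdims=True));K=c['camera_matrix']
    return s*K[0,0]+K[:2,2]
def unproj(n,px,z):
    c=cams.get_calibration(n);R=cv2.Rodrigues(c['rvec'])[0];K=c['camera_matrix']
    d=(np.atleast_2d(px).astype(float)-K[:2,2])/K[0,0];s=d.copy()
    for _ in range(10): s=d/(1+c['k1']*(s**2).sum(1,keepdims=True))
    v=np.c_[s,np.ones(len(s))]@R;o=-R.T@c['tvec']
    return o+v*((z-o[2])/v[:,2:])
E
python3 - <<'E'
from h import *
t=cv2.imread('pics/top0.png');s=cv2.imread('pics/scene0.png')
def crop(im,x,y,w=66,h=50): return cv2.resize(im[y-h//2:y+h//2,x-w//2:x+w//2],(396,300),interpolation=cv2.INTER_CUBIC)
a=np.hstack([crop(t,184,202),crop(t,409,230)]);b=np.hstack([crop(s,457,248),crop(s,243,165)])
cv2.imwrite('pics/c1.png',np.vstack([a,b]))
c=cv2.resize(t[175:245,244:346],None,fx=7,fy=7,interpolation=cv2.INTER_CUBIC);cv2.imwrite('pics/c2.png',c)
g=cv2.cvtColor(t,cv2.COLOR_BGR2HSV)
m=((g[:,:,1]<60)&(g[:,:,2]>130)).astype('uint8')
n,l,st,ce=cv2.connectedComponentsWithStats(m)
for i in range(1,n):
    if 100<st[i,4]<1500:
        p=np.argwhere(l==i)[:,::-1].astype('float32');print(ce[i],st[i,4],cv2.minAreaRect(p),unproj('top',ce[i],.022))
E
```

```text
[94.60451977  2.6440678 ] 177 ((96.91584014892578, 2.158416748046875), (6.865756988525391, 36.41836166381836), 84.2894058227539) [[1.12251699 0.53951523 0.022     ]]
[496.3138587    7.84103261] 736 ((496.0, 8.5), (17.0, 52.0), 90.0) [[ 1.13791237 -0.57113285  0.022     ]]
[558.71079692   8.7622108 ] 778 ((555.0, 9.5), (19.0, 76.0), 90.0) [[ 1.14335786 -0.75119305  0.022     ]]
[394.30526316  50.10131579] 760 ((395.00006103515625, 50.50001907348633), (31.819805145263672, 28.991374969482422), 45.0) [[ 1.00469366 -0.28352691  0.022     ]]
[301.06603774  66.06603774] 106 ((301.0294189453125, 64.88235473632812), (9.701425552368164, 20.130456924438477), 14.03624439239502) [[ 0.95247076 -0.03017413  0.022     ]]
[308.64960971 153.67302689] 1153 ((310.2405700683594, 155.03298950195312), (49.170936584472656, 50.604366302490234), 34.38034439086914) [[ 0.71256723 -0.05484451  0.022     ]]
[344.85875706 143.72881356] 177 ((345.0500183105469, 146.35000610351562), (15.495159149169922, 27.828041076660156), 18.434947967529297) [[ 0.74141952 -0.15062867  0.022     ]]
[258. 210.] 315 ((258.0, 210.0), 
[... 560 characters left out ...]
0.022     ]]
[447.49828473 278.08919383] 1166 ((447.6568603515625, 275.3228759765625), (48.489559173583984, 77.18920135498047), 46.7357063293457) [[ 0.39102165 -0.42315678  0.022     ]]
[322.93136095 268.93136095] 845 ((324.266845703125, 270.1704406738281), (28.724573135375977, 68.0604019165039), 86.72950744628906) [[ 0.41052696 -0.09705822  0.022     ]]
[310.35173824 302.18404908] 489 ((310.01873779296875, 305.3274841308594), (32.88920593261719, 48.77757263183594), 86.72950744628906) [[ 0.32496383 -0.06588045  0.022     ]]
[267.99090909 390.32727273] 110 ((268.8835754394531, 390.35614013671875), (6.437262535095215, 37.687252044677734), 69.44395446777344) [[0.10179058 0.03803994 0.022     ]]
```

View pics/c1.png

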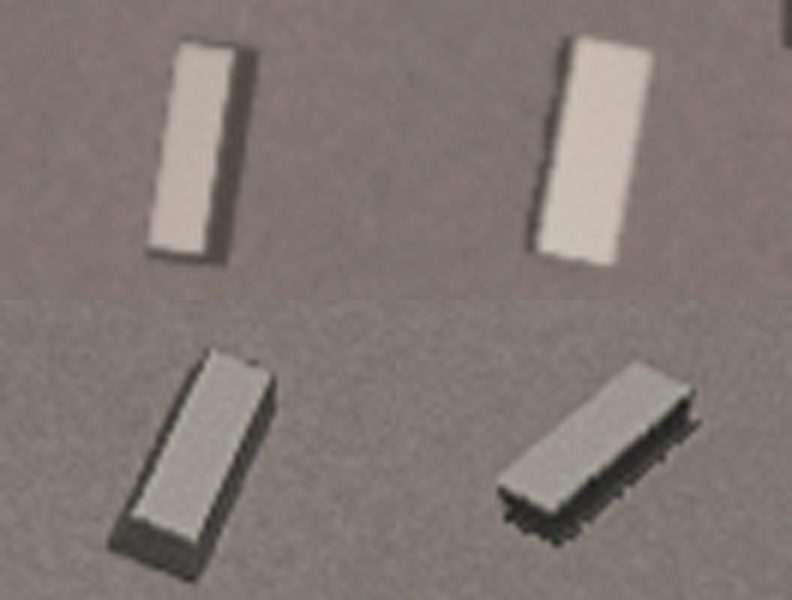

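View pics/c2.png

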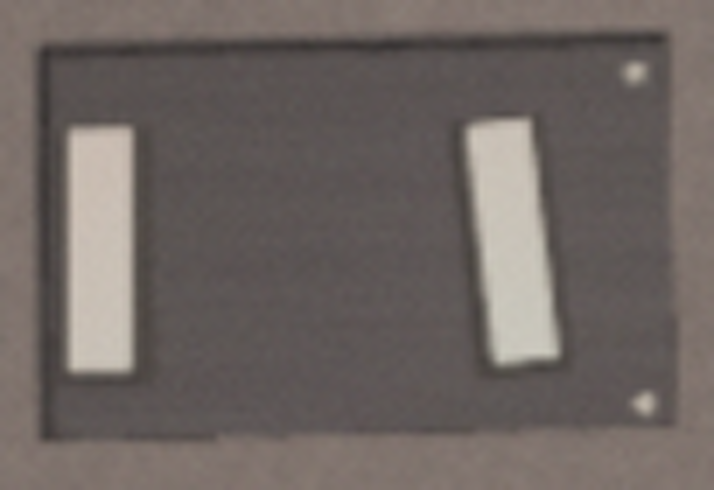

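The bar at (409,230) is bar_inv: its broad face is up, with an overhang shadow. The bar at (184,202) is bar_last. The fence is on the tray's left, near crop x=45, and the far fold is at the top. Next I'll compute poses from the corners.

```bash
cat >> h.py <<'E'
def to(x,y,z,yaw):
    """shift in current tool axes, then turn units (tool y axis at world angle yaw)"""
    s=r.sense();R=s['ee_rot'];d=R.T@(np.array([x,y,z])-s['tcp_pos'])
    cur=np.degrees(np.arctan2(R[1,1],R[0,1]));t=(yaw-cur+90)%180-90
    c,q=np.cos(np.radians(t)),np.sin(np.radians(t)); Rn=R@np.array([[c,q,0],[-q,c,0],[0,0,1]])
    print('t',s['time_s'],'pos',s['tcp_pos'].round(4),'yaw',cur.round(2),'j6',s['joints'][5].round(1),'F',s['wrist_force'].round(1))
    print('shift now',d.round(4),'| turn units az',round(-t/6,3),'| shift after turn',(Rn.T@(np.array([x,y,z])-s['tcp_pos'])).round(4), 'tiltz',R[:,2].round(4))
E
python3 - <<'E'
from h import *
def f(name,c,sc,ox,oy,z):
    p=(np.array(c,float)+.5)/sc-.5+[ox,oy];w=unproj('top',p,z)[:,:2]
    m=w.mean(0);l=(w[0]+w[1]-w[2]-w[3])/2;wd=(w[0]+w[3]-w[1]-w[2])/2
    print(name,m.round(4),'axis yaw',np.degrees(np.arctan2(l[1],l[0])).round(2),'L,W',np.hypot(*l).round(4),np.hypot(*wd).round(4))
    return m
f('last',[(180,42),(236,46),(207,252),(148,248)],6,151,177,.022)
f('inv',[(575-396,37),(653-396,50),(617-396,265),(536-396,250)],6,376,205,.022)
f('fence',[(67,127),(134,127),(133,374),(67,374)],7,244,175,.025)
f('open',[(465,122),(531,118),(561,360),(493,366)],7,244,175,.025)
for p,z in [((41,47),.018),((668,37),.018),((674,427),.003),((41,437),.018)]:
    print('tray',p,unproj('top',(np.array(p)+.5)/7-.5+[244,175],z)[0].round(4))
def sc(name,c,ox,oy,z):
    p=(np.array(c,float)+.5)/6-.5+[ox,oy];w=unproj('scene',p,z)[:,:2];print('scene',name,w.mean(0).round(4),w.round(3).tolist())
sc('last',[(210,350),(273,375),(196,540),(132,517)],457-33,248-25,.022)
sc('inv',[(637-396,62),(693-396,90),(555-396,214),(498-396,186)],243-33,165-25,.022)
to(0.5,-.33,.15,90)
E
```

```text
last [0.5807 0.272 ] axis yaw -6.02 L,W 0.0908 0.0251
inv [ 0.5161 -0.3212] axis yaw -10.08 L,W 0.0953 0.0355
fence [0.5597 0.0748] axis yaw 1.42 L,W 0.0922 0.0247
open [ 0.5658 -0.0786] axis yaw 7.69 L,W 0.0916 0.0251
tray (41, 47) [0.6364 0.0999 0.018 ]
tray (668, 37) [ 0.6448 -0.1364  0.018 ]
tray (674, 427) [ 0.498  -0.1415  0.003 ]
tray (41, 437) [0.49   0.0957 0.018 ]
scene last [0.711  0.3028] [[0.672, 0.297], [0.674, 0.319], [0.749, 0.309], [0.749, 0.287]]
scene inv [ 0.517  -0.3171] [[0.465, -0.326], [0.473, -0.293], [0.568, -0.309], [0.562, -0.341]]
t 0.1 pos [0.1766 0.599  0.2216] yaw -106.44 j6 -14.8 F [-0.1  0.  -1. ]
shift now [0.5731 0.7993 0.0732] | turn units az -2.74 | shift after turn [0.3234 0.9288 0.0732] tiltz [-4.0e-04 -1.9e-03 -1.0e+00]
```

```bash
python3 -m handwheel '[[[0,0,0,0.0404,0.0271,0,0.087],[0,0,0,0.0404,0.0271,0,0.087],[0,0,0,0.0404,0.0271,0,0.087],[0,0,0,0.0404,0.0271,0,0.087],[0,0,0,0.0404,0.0271,0,0.087],[0,0,0,0.0404,0.0271,0,0.087],[0,0,0,0.0404,0.0271,0,0.087],[0,0,0,0.0404,0.0271,0,0.087],[0,0,0,0.0404,0.0271,0,0.087],[0,0,0,0.0404,0.0271,0,0.087],[0,0,0,0.0404,0.0271,0,0.087],[0,0,-1.05,0,0,0,0.087]]]'; python3 - <<'E'
from h import *
to(.5165,-.3195,.10,79.9)
p=(np.array([(210,50),(273,75),(196,240),(132,217)],float)+.5)/6-.5+[424,223];print(unproj('scene',p,.022).mean(0))
E
```

```text
time_s: 1.3
tcp_pos: [0.521, 0.1836, 0.2217]
ee_rot: [[0.984, -0.18, -0.001], [-0.18, -0.984, -0.001], [-0.001, 0.002, -1.0]]
wrist_force: [-1.2, 0.2, -0.2]
gripper_width: 0.999
gripper_force: 0.0
t 1.3 pos [0.521  0.1836 0.2217] yaw -100.37 j6 43.4 F [-1.2  0.2 -0.2]
shift now [0.0863 0.4955 0.1225] | turn units az -0.046 | shift after turn [0.0839 0.4959 0.1225] tiltz [-9.0e-04 -1.4e-03 -1.0e+00]
[0.58073953 0.27491072 0.022     ]
```

```bash
python3 -m handwheel '[[[0,0,-0.046,0.0072,0.0413,0.0102,0.087],[0,0,0,0.0072,0.0413,0.0102,0.087],[0,0,0,0.0072,0.0413,0.0102,0.087],[0,0,0,0.0072,0.0413,0.0102,0.087],[0,0,0,0.0072,0.0413,0.0102,0.087],[0,0,0,0.0072,0.0413,0.0102,0.087],[0,0,0,0.0072,0.0413,0.0102,0.087],[0,0,0,0.0072,0.0413,0.0102,0.087],[0,0,0,0.0072,0.0413,0.0102,0.087],[0,0,0,0.0072,0.0413,0.0102,0.087],[0,0,0,0.0072,0.0413,0.0102,0.087],[0,0,0,0.0072,0.0413,0.0102,0.087]]]'; python3 -m handwheel '[[[0,0,0,0,0,0,0.087],[0,0,0,0,0,0,0.087]]]';python3 - <<'E'
from h import *
to(.5165,-.3195,.006,79.9)
for n in("top","scene"):cv2.imwrite(f'pics/{n}1.png',cams.capture(n)[:,:,::-1])
s=cv2.imread('pics/scene1.png');p=proj('scene',[.5165,-.3195,.05])[0].astype(int)
t=cv2.imread('pics/top1.png');q=proj('top',[.5165,-.3195,.03])[0].astype(int)
f=lambda im,p:cv2.resize(im[p[1]-40:p[1]+40,p[0]-40:p[0]+40],(400,400),interpolation=2)
cv2.imwrite('pics/c3.png',np.hstack([f(t,q),f(s,p)]));print(p,q)
E
```

```text
time_s: 2.5
tcp_pos: [0.5183, -0.3168, 0.0993]
ee_rot: [[0.985, -0.171, -0.001], [-0.171, -0.985, 0.0], [-0.001, -0.0, -1.0]]
wrist_force: [1.0, 0.3, 0.9]
gripper_width: 1.002
gripper_force: 0.0
time_s: 2.7
tcp_pos: [0.5179, -0.316, 0.099]
ee_rot: [[0.985, -0.173, -0.002], [-0.173, -0.985, 0.001], [-0.002, -0.0, -1.0]]
wrist_force: [-0.1, 1.2, -0.1]
gripper_width: 0.997
gripper_force: 0.0
t 2.7 pos [ 0.5179 -0.316   0.099 ] yaw -99.99 j6 96.1 F [-0.1  1.2 -0.1]
shift now [-0.0005  0.0037  0.093 ] | turn units az 0.018 | shift after turn [-0.0005  0.0037  0.093 ] tiltz [-2.e-03  8.e-04 -1.e+00]
[240 154] [408 229]
```

View pics/c3.png

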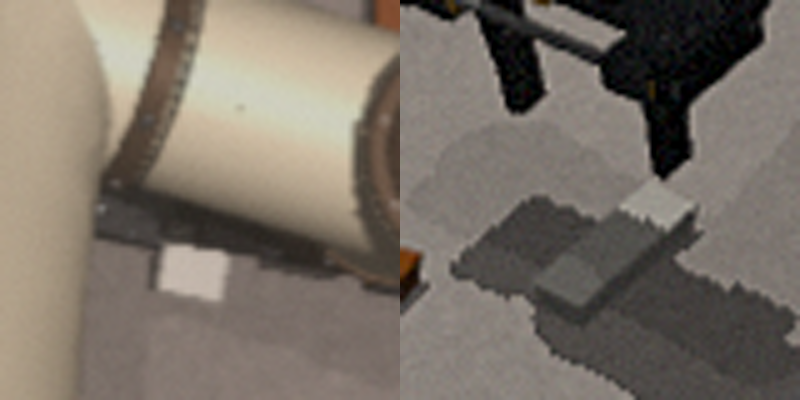

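The scene crop shows the open fingers straddling the inverted bar, so I'm going down to grip it.

```bash
python3 -m handwheel '[[[0,0,0,0,0.004,0.03,0.087],[0,0,0,0,0,0.03,0.087],[0,0,0,0,0,0.02,0.087],[0,0,0,0,0,0.014,0.06],[0,0,0,0,0,0,0.02],[0,0,0,0,0,0,0.02],[0,0,0,0,0,0,0.02],[0,0,0,0,0,0,0.02],[0,0,0,0,0,0,0.02],[0,0,0,0,0,0,0.02]]]'; python3 - <<'E'
from h import *
to(.5165,-.3195,.006,79.9)
E
```

```text
time_s: 3.8
tcp_pos: [0.5183, -0.3193, 0.0067]
ee_rot: [[0.985, -0.171, 0.001], [-0.171, -0.985, -0.0], [0.001, 0.0, -1.0]]
wrist_force: [-0.7, 0.2, -0.3]
gripper_width: 0.449
gripper_force: 0.0
t 3.8 pos [ 0.5183 -0.3193  0.0067] yaw -99.86 j6 96.6 F [-0.7  0.2 -0.3]
shift now [-0.0017  0.0005  0.0007] | turn units az 0.039 | shift after turn [-0.0017  0.0005  0.0007] tiltz [ 9.e-04 -3.e-04 -1.e+00]
```

```bash
python3 -m handwheel '[[[0,0,0,0,0,0,0.02],[0,0,0,0,0,0,0.02],[0,0,0,0,0,0,0.02],[0,0,0,0,0,0,0.02],[0,0,0,0,0,-0.02,0.02],[0,0,0,0,0,-0.03,0.02],[0,0,0,0,0,-0.03,0.02],[0,0,0,0,0,0,0.02]]]'; python3 - <<'E'
from h import *
to(.564,-.001,.0867,91.6)
E
```

```text
time_s: 4.6
tcp_pos: [0.5202, -0.3195, 0.0889]
ee_rot: [[0.985, -0.171, 0.006], [-0.171, -0.985, -0.002], [0.007, 0.001, -1.0]]
wrist_force: [2.2, -0.4, -4.7]
gripper_width: 0.393
gripper_force: 30.0
t 4.6 pos [ 0.5202 -0.3195  0.0889] yaw -99.83 j6 96.6 F [ 2.2 -0.4 -4.7]
shift now [-0.0112 -0.3213  0.0019] | turn units az -1.905 | shift after turn [ 0.0527 -0.3172  0.0019] tiltz [ 0.0063 -0.0018 -1.    ]
```

```bash
python3 -m handwheel '[[[0,0,-0.95,0,0,0,0.02],[0,0,-0.95,0,0,0,0.02],[0,0,0,0.0053,-0.0317,0,0.02],[0,0,0,0.0053,-0.0317,0,0.02],[0,0,0,0.0053,-0.0317,0,0.02],[0,0,0,0.0053,-0.0317,0,0.02],[0,0,0,0.0053,-0.0317,0,0.02],[0,0,0,0.0053,-0.0317,0,0.02],[0,0,0,0.0053,-0.0317,0,0.02],[0,0,0,0.0053,-0.0317,0,0.02],[0,0,0,0.0053,-0.0317,0,0.02],[0,0,0,0.0053,-0.0317,0,0.02]]]'; python3 -m handwheel '[[[0,0,0,0,0,0,0.02],[0,0,0,0,0,0,0.02],[0,0,0,0,0,0,0.02]]]';python3 - <<'E'
from h import *
to(.564,-.001,.0107,91.6)
s=cams.capture("scene")[:,:,::-1];t=cams.capture("top")[:,:,::-1]
p=proj('scene',[.564,-.001,.05])[0].astype(int);q=proj('top',[.564,-.001,.03])[0].astype(int)
f=lambda im,p:cv2.resize(im[p[1]-50:p[1]+50,p[0]-50:p[0]+50],(400,400),interpolation=2)
cv2.imwrite('pics/c4.png',np.hstack([f(t,q),f(s,p)]))
E
```

```text
time_s: 5.8
tcp_pos: [0.5602, 0.0005, 0.0831]
ee_rot: [[1.0, 0.026, -0.006], [0.026, -1.0, 0.0], [-0.006, -0.0, -1.0]]
wrist_force: [-1.0, -0.3, -5.8]
gripper_width: 0.391
gripper_force: 30.0
time_s: 6.1
tcp_pos: [0.561, -0.0015, 0.0845]
ee_rot: [[1.0, 0.026, -0.004], [0.026, -1.0, -0.0], [-0.004, 0.0, -1.0]]
wrist_force: [-0.6, -0.2, -5.5]
gripper_width: 0.396
gripper_force: 30.0
t 6.1 pos [ 0.561  -0.0015  0.0845] yaw -88.51 j6 75.1 F [-0.6 -0.2 -5.5]
shift now [ 0.0033 -0.0004  0.0738] | turn units az -0.019 | shift after turn [ 0.0033 -0.0004  0.0738] tiltz [-3.7e-03 -4.0e-04 -1.0e+00]
```

View pics/c4.png

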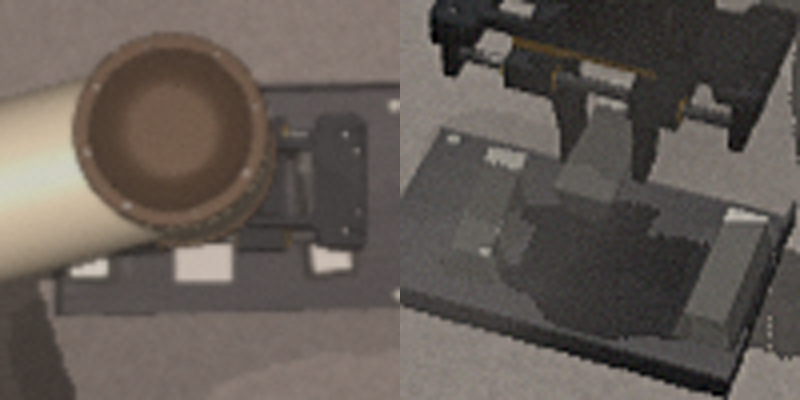

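The bar is held level between the two tray bars with room on both sides, so I'm lowering it.

```bash
python3 -m handwheel '[[[0,0,0,0.0033,0,0.02,0.02],[0,0,0,0,0,0.02,0.02],[0,0,0,0,0,0.015,0.02],[0,0,0,0,0,0.01,0.02],[0,0,0,0,0,0.004,0.02],[0,0,0,0,0,0,0.02],[0,0,0,0,0,0,0.02]]]'; python3 -m handwheel '[[[0,0,0,0,0,0.001,0.02],[0,0,0,0,0,0.001,0.02],[0,0,0,0,0,0.001,0.02],[0,0,0,0,0,0,0.02]]]'
```

```text
time_s: 6.9
tcp_pos: [0.5665, -0.0008, 0.0179]
ee_rot: [[1.0, 0.027, 0.002], [0.027, -1.0, 0.0], [0.002, -0.0, -1.0]]
wrist_force: [0.6, 0.9, -6.0]
gripper_width: 0.389
gripper_force: 30.0
time_s: 7.3
tcp_pos: [0.5658, -0.0008, 0.0142]
ee_rot: [[1.0, 0.027, -0.0], [0.027, -1.0, -0.0], [-0.0, 0.0, -1.0]]
wrist_force: [-0.7, -0.4, -6.2]
gripper_width: 0.394
gripper_force: 30.0
```

```bash
python3 -m handwheel '[[[0,0,0,0,0,0.001,0.02],[0,0,0,0,0,0.001,0.02],[0,0,0,0,0,0.001,0.02],[0,0,0,0,0,0,0.02],[0,0,0,0,0,0,0.02]]]'; python3 -m handwheel '[[[0,0,0,0,0,0.001,0.02],[0,0,0,0,0,0,0.02]]]'
```

```text
time_s: 7.8
tcp_pos: [0.5658, -0.0008, 0.0111]
ee_rot: [[1.0, 0.027, -0.0], [0.027, -1.0, -0.0], [-0.0, 0.0, -1.0]]
wrist_force: [0.6, -0.4, -5.2]
gripper_width: 0.396
gripper_force: 30.0
time_s: 8.0
tcp_pos: [0.5658, -0.0008, 0.01]
ee_rot: [[1.0, 0.027, -0.0], [0.027, -1.0, -0.0], [-0.0, 0.0, -1.0]]
wrist_force: [0.5, -0.4, -4.7]
gripper_width: 0.394
gripper_force: 30.0
```

```bash
python3 -m handwheel '[[[0,0,0,0,0,0.0007,0.02],[0,0,0,0,0,0,0.02]]]'; python3 -m handwheel '[[[0,0,0,0,0,0.0007,0.02],[0,0,0,0,0,0,0.02]]]'
```

```text
time_s: 8.2
tcp_pos: [0.5659, -0.0008, 0.0097]
ee_rot: [[1.0, 0.027, 0.0], [0.027, -1.0, -0.0], [0.0, 0.0, -1.0]]
wrist_force: [-0.1, 0.6, -2.7]
gripper_width: 0.398
gripper_force: 30.0
time_s: 8.4
tcp_pos: [0.5659, -0.0008, 0.0096]
ee_rot: [[1.0, 0.027, 0.0], [0.027, -1.0, -0.0], [0.0, 0.0, -1.0]]
wrist_force: [-3.2, 0.2, 4.6]
gripper_width: 0.398
gripper_force: 30.0
```

```bash
python3 -m handwheel '[[[0,0,0,0,0,-0.0005,0.05],[0,0,0,0,0,0,0.05],[0,0,0,0,0,0,0.05],[0,0,0,0,0,-0.01,0.05],[0,0,0,0,0,-0.03,0.05],[0,0,0,0,0,-0.04,0.05],[0,0,0,0,0,-0.04,0.05]]]'; python3 -m handwheel '[[[0,0,-1.364,0,0,0,0.05],[0,0,-1.364,0,0,0,0.05],[0,0,-1.364,0,0,0,0.05],[0,0,-1.364,0,0,0,0.05],[0,0,-1.364,0,0,0,0.05],[0,0,-1.364,0,0,0,0.05],[0,0,-1.364,0,0,0,0.05],[0,0,-1.364,0,0,0,0.05],[0,0,-1.364,0,0,0,0.05],[0,0,-1.364,0,0,0,0.05],[0,0,-1.364,0,0,0,0.05],[0,0,0,0,0,0,0.045]]]'; python3 - <<'E'
from h import *
to(.5658,-.121,.06,1.6)
E
```

```text
time_s: 9.1
tcp_pos: [0.5658, -0.0009, 0.131]
ee_rot: [[1.0, 0.027, -0.0], [0.027, -1.0, -0.0], [-0.0, 0.0, -1.0]]
wrist_force: [0.8, -0.3, 0.1]
gripper_width: 0.574
gripper_force: 0.0
time_s: 10.3
tcp_pos: [0.566, -0.0008, 0.13]
ee_rot: [[-0.027, 1.0, 0.001], [1.0, 0.027, 0.0], [0.0, 0.001, -1.0]]
wrist_force: [-0.2, -0.1, -0.4]
gripper_width: 0.549
gripper_force: 0.0
t 10.3 pos [ 0.566  -0.0008  0.13  ] yaw 1.56 j6 165.2 F [-0.2 -0.1 -0.4]
shift now [-0.1202 -0.0036  0.0699] | turn units az -0.007 | shift after turn [-0.1202 -0.0037  0.0699] tiltz [ 1.e-03  1.e-04 -1.e+00]
```

j6 is too close to its limit, so I'll use the equivalent half turn instead.

```bash
python3 -m handwheel '[[[0,0,1.364,0,0,0,0.045],[0,0,1.364,0,0,0,0.045],[0,0,1.364,0,0,0,0.045],[0,0,1.364,0,0,0,0.045],[0,0,1.364,0,0,0,0.045],[0,0,1.364,0,0,0,0.045],[0,0,1.364,0,0,0,0.045],[0,0,1.364,0,0,0,0.045],[0,0,1.364,0,0,0,0.045],[0,0,1.364,0,0,0,0.045],[0,0,1.364,0,0,0,0.045]]]';  python3 -m handwheel '[[[0,0,1.364,0,0,0,0.045],[0,0,1.364,0,0,0,0.045],[0,0,1.364,0,0,0,0.045],[0,0,1.364,0,0,0,0.045],[0,0,1.364,0,0,0,0.045],[0,0,1.364,0,0,0,0.045],[0,0,1.364,0,0,0,0.045],[0,0,1.364,0,0,0,0.045],[0,0,1.364,0,0,0,0.045],[0,0,1.364,0,0,0,0.045],[0,0,1.364,0,0,0,0.045]]]'; python3 - <<'E'
from h import *
to(.5658,-.121,.06,1.6)
E
```

```text
time_s: 11.4
tcp_pos: [0.566, -0.0008, 0.1298]
ee_rot: [[1.0, 0.018, 0.001], [0.018, -1.0, 0.0], [0.001, -0.0, -1.0]]
wrist_force: [0.3, 0.0, -0.1]
gripper_width: 0.522
gripper_force: 0.0
time_s: 12.5
tcp_pos: [0.566, -0.0008, 0.1297]
ee_rot: [[0.017, -1.0, 0.001], [-1.0, -0.017, 0.0], [-0.0, -0.001, -1.0]]
wrist_force: [0.4, 0.3, -0.1]
gripper_width: 0.519
gripper_force: 0.0
t 12.5 pos [ 0.566  -0.0008  0.1297] yaw -179.02 j6 -15.3 F [ 0.4  0.3 -0.1]
shift now [0.1202 0.0024 0.0697] | turn units az -0.104 | shift after turn [0.1202 0.0037 0.0697] tiltz [ 8.e-04  1.e-04 -1.e+00]
```

```bash
python3 -m handwheel '[[[0,0,-0.1,0,0,0,0.045],[0,0,0,0.03,0.0037,0,0.045],[0,0,0,0.03,0,0,0.045],[0,0,0,0.03,0,0,0.045],[0,0,0,0.03,0,0.02,0.045],[0,0,0,0,0,0.03,0.045],[0,0,0,0,0,0.03,0.045],[0,0,0,0,0,0.02,0.045],[0,0,0,0,0,0.014,0.045],[0,0,0,0,0,0.007,0.045],[0,0,0,0,0,0,0.045],[0,0,0,0,0,0,0.045]]]'; python3 - <<'E'
from h import *
to(.5658,-.121,.007,1.6)
t=cams.capture("top")[:,:,::-1];s=cams.capture("scene")[:,:,::-1]
p=proj('scene',[.564,-.03,.03])[0].astype(int)
f=lambda im,p:cv2.resize(im[p[1]-50:p[1]+50,p[0]-75:p[0]+75],(600,400),interpolation=2)
cv2.imwrite('pics/top5.png',t);cv2.imwrite('pics/scene5.png',s)
cv2.imwrite('pics/c5.png',f(s,p))
E
```

```text
time_s: 13.7
tcp_pos: [0.5673, -0.1208, 0.009]
ee_rot: [[0.038, -0.999, 0.001], [-0.999, -0.038, -0.0], [0.0, -0.001, -1.0]]
wrist_force: [0.3, -1.0, 0.3]
gripper_width: 0.518
gripper_force: 0.0
t 13.7 pos [ 0.5673 -0.1208  0.009 ] yaw -177.83 j6 -1.8 F [ 0.3 -1.   0.3]
shift now [0.0001 0.0015 0.002 ] | turn units az 0.095 | shift after turn [0.0002 0.0015 0.002 ] tiltz [ 1.4e-03 -1.0e-04 -1.0e+00]
```

View pics/c5.png

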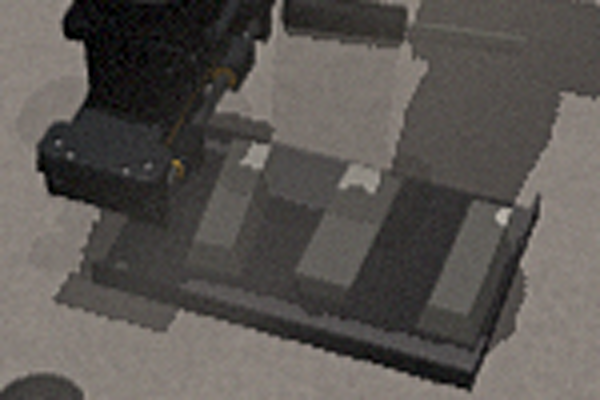

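The tray now holds the outer, inverted and fence bars in order, with the fingers outside the outer bar. Now I'll push.

```bash
python3 -m handwheel '[[[0,0,0.095,-0.006,0.0015,0.002,0.045],[0,0,0,-0.006,0,0,0.045],[0,0,0,-0.006,0,0,0.045],[0,0,0,-0.006,0,0,0.045],[0,0,0,-0.006,0,0,0.045],[0,0,0,-0.006,0,0,0.045],[0,0,0,-0.006,0,0,0.045],[0,0,0,-0.006,0,0,0.045],[0,0,0,-0.006,0,0,0.045],[0,0,0,-0.006,0,0,0.045]]]'; python3 -m handwheel '[[[0,0,0,-0.005,0,0,0.045],[0,0,0,-0.005,0,0,0.045],[0,0,0,-0.005,0,0,0.045],[0,0,0,-0.005,0,0,0.045]]]';python3 - <<'E'
from h import *
to(.567-.004-.009*.028,-.021+.009,.007,1.6)
E
```

```text
time_s: 14.8
tcp_pos: [0.5634, -0.0605, 0.0063]
ee_rot: [[0.027, -1.0, 0.0], [-1.0, -0.027, -0.0], [0.0, -0.0, -1.0]]
wrist_force: [-0.7, -3.1, 1.7]
gripper_width: 0.519
gripper_force: 1.7
time_s: 15.2
tcp_pos: [0.5625, -0.0414, 0.0063]
ee_rot: [[0.027, -1.0, -0.001], [-1.0, -0.027, -0.001], [0.001, 0.001, -1.0]]
wrist_force: [0.1, -6.8, 1.1]
gripper_width: 0.518
gripper_force: 3.5
t 15.2 pos [ 0.5625 -0.0414  0.0063] yaw -178.45 j6 -10.8 F [ 0.1 -6.8  1.1]
shift now [-0.0294 -0.001  -0.0007] | turn units az -0.008 | shift after turn [-0.0294 -0.001  -0.0007] tiltz [-9.e-04 -1.e-03 -1.e+00]
```

```bash
python3 -m handwheel '[[[0,0,0,-0.004,0,0,0.045],[0,0,0,-0.004,0,0,0.045],[0,0,0,-0.004,0,0,0.045],[0,0,0,-0.004,0,0,0.045],[0,0,0,-0.004,0,0,0.045]]]'; python3 -m handwheel '[[[0,0,0,-0.002,0,0,0.045],[0,0,0,-0.002,0,0,0.045]]]'
```

```text
time_s: 15.7
tcp_pos: [0.5618, -0.0215, 0.0063]
ee_rot: [[0.027, -1.0, -0.001], [-1.0, -0.027, -0.001], [0.001, 0.001, -1.0]]
wrist_force: [-0.4, -7.4, 0.7]
gripper_width: 0.52
gripper_force: 3.6
time_s: 15.9
tcp_pos: [0.5617, -0.0176, 0.0063]
ee_rot: [[0.027, -1.0, -0.001], [-1.0, -0.027, -0.001], [0.001, 0.001, -1.0]]
wrist_force: [0.8, -6.8, 1.3]
gripper_width: 0.517
gripper_force: 3.6
```

```bash
python3 -m handwheel '[[[0,0,0,-0.001,0,0,0.045],[0,0,0,-0.001,0,0,0.045]]]'; python3 -m handwheel '[[[0,0,0,-0.001,0,0,0.045],[0,0,0,0,0,0,0.045]]]'
```

```text
time_s: 16.1
tcp_pos: [0.5616, -0.0156, 0.0063]
ee_rot: [[0.027, -1.0, -0.001], [-1.0, -0.027, -0.001], [0.001, 0.001, -1.0]]
wrist_force: [0.3, -7.3, 0.6]
gripper_width: 0.519
gripper_force: 3.6
time_s: 16.3
tcp_pos: [0.5616, -0.0145, 0.0063]
ee_rot: [[0.027, -1.0, -0.001], [-1.0, -0.027, -0.001], [0.001, 0.001, -1.0]]
wrist_force: [-0.3, -6.8, 1.2]
gripper_width: 0.518
gripper_force: 3.2
```

Still pushing two bars, so I'll keep going in 1 mm steps.

```bash
for i in 1; do :; done; python3 -m handwheel '[[[0,0,0,-0.001,0,0,0.045],[0,0,0,-0.001,0,0,0.045]]]'; python3 -m handwheel '[[[0,0,0,-0.001,0,0,0.045],[0,0,0,-0.001,0,0,0.045]]]' | grep -E "pos|force"
```

```text
time_s: 16.5
tcp_pos: [0.5614, -0.0132, 0.0063]
ee_rot: [[0.027, -1.0, -0.002], [-1.0, -0.027, -0.002], [0.002, 0.002, -1.0]]
wrist_force: [1.1, -9.3, 0.7]
gripper_width: 0.515
gripper_force: 4.8
tcp_pos: [0.5613, -0.0113, 0.0063]
wrist_force: [0.3, -9.6, 1.5]
gripper_force: 4.9
```

```bash
python3 -m handwheel '[[[0,0,0,-0.001,0,0,0.045],[0,0,0,-0.001,0,0,0.045]]]'| grep -E "pos|force"; python3 -m handwheel '[[[0,0,0,-0.001,0,0,0.045],[0,0,0,0,0,0,0.045]]]' | grep -E "pos|force"
```

```text
tcp_pos: [0.5613, -0.0097, 0.0063]
wrist_force: [1.7, -13.3, -0.3]
gripper_force: 6.8
tcp_pos: [0.5613, -0.0095, 0.0063]
wrist_force: [1.5, -14.3, 1.4]
gripper_force: 7.2
```

```bash
python3 -m handwheel '[[[0,0,0,-0.0005,0,0,0.045],[0,0,0,-0.0005,0,0,0.045]]]'| grep -E "pos|force"; python3 -m handwheel '[[[0,0,0,0,0,0,0.045]]]' | grep -E "pos|force"
```

```text
tcp_pos: [0.5613, -0.0092, 0.0063]
wrist_force: [3.0, -19.7, 0.4]
gripper_force: 9.4
tcp_pos: [0.5613, -0.0092, 0.0063]
wrist_force: [2.4, -17.5, 0.8]
gripper_force: 8.8
```

The row is tight against the fence. Backing off, lifting and checking.

```bash
python3 -m handwheel '[[[0,0,0,0.003,0,0,0.045],[0,0,0,0.015,0,0,0.045],[0,0,0,0.02,0,0,0.045],[0,0,0,0.01,0,-0.02,0.06],[0,0,0,0,0,-0.04,0.087],[0,0,0,0,0,-0.045,0.087],[0,0,-1.373,0,0,0,0.087],[0,0,-1.373,0,0,0,0.087],[0,0,-1.373,0,0,0,0.087],[0,0,-1.373,0,0,0,0.087],[0,0,-1.373,0,0,0,0.087]]]'| grep -E "pos|force"; python3 -m handwheel '[[[0,0,-1.373,0,0,0,0.087],[0,0,-1.373,0,0,0,0.087],[0,0,-1.373,0,0,0,0.087],[0,0,-1.373,0,0,0,0.087],[0,0,-1.373,0,0,0,0.087]]]' | grep -E "pos|force"; python3 - <<'E'
from h import *
to(.5807,.2730,.11,84)
E
```

```text
tcp_pos: [0.5632, -0.0536, 0.1112]
wrist_force: [0.1, -0.1, 0.3]
gripper_force: 0.0
tcp_pos: [0.5632, -0.0536, 0.1111]
wrist_force: [-0.1, 0.2, -0.1]
gripper_force: 0.0
t 19.0 pos [ 0.5632 -0.0536  0.1111] yaw -95.73 j6 73.4 F [-0.1  0.2 -0.1]
shift now [-0.0152 -0.3267  0.0015] | turn units az 0.045 | shift after turn [-0.0168 -0.3266  0.0015] tiltz [ 3.e-04  1.e-03 -1.e+00]
```

```bash
python3 -m handwheel '[[[0,0,0.045,0,0,0,0.087],[0,0,0,-0.0017,-0.0327,0,0.087],[0,0,0,-0.0017,-0.0327,0,0.087],[0,0,0,-0.0017,-0.0327,0,0.087],[0,0,0,-0.0017,-0.0327,0,0.087],[0,0,0,-0.0017,-0.0327,0,0.087],[0,0,0,-0.0017,-0.0327,0,0.087],[0,0,0,-0.0017,-0.0327,0,0.087],[0,0,0,-0.0017,-0.0327,0,0.087],[0,0,0,-0.0017,-0.0327,0,0.087],[0,0,0,-0.0017,-0.0327,0,0.087]]]'| grep -E "pos|force"; python3 -m handwheel '[[[0,0,0,0,0,0,0.087],[0,0,0,0,0,0,0.087]]]' | grep -E "pos|force"; python3 - <<'E'
from h import *
to(.5807,.2730,.0015,84)
t=cams.capture("top")[:,:,::-1];s=cams.capture("scene")[:,:,::-1]
cv2.imwrite('pics/top6.png',t);cv2.imwrite('pics/scene6.png',s)
p=proj('scene',[.561,.05,.03])[0].astype(int);q=proj('top',[.561,.05,.03])[0].astype(int);print(p,q)
f=lambda im,p:cv2.resize(im[p[1]-25:p[1]+25,p[0]-33:p[0]+33],(396,300),interpolation=2)
p2=proj('scene',[.5807,.273,.04])[0].astype(int);q2=proj('top',[.5807,.273,.03])[0].astype(int)
cv2.imwrite('pics/c6.png',np.vstack([np.hstack([f(t,q),f(s,p)]),np.hstack([f(t,q2),f(s,p2)])]))
E
```

```text
tcp_pos: [0.5822, 0.2745, 0.1111]
wrist_force: [0.6, -0.5, -0.2]
gripper_force: 0.0
tcp_pos: [0.5819, 0.2735, 0.1107]
wrist_force: [-0.7, -0.1, 0.4]
gripper_force: 0.0
t 20.3 pos [0.5819 0.2735 0.1107] yaw -96.41 j6 44.1 F [-0.7 -0.1  0.4]
shift now [-0.0011  0.0007  0.1092] | turn units az -0.068 | shift after turn [-0.0011  0.0007  0.1092] tiltz [-9.e-04 -1.e-04 -1.e+00]
[366 210] [267 209]
```

View pics/c6.png

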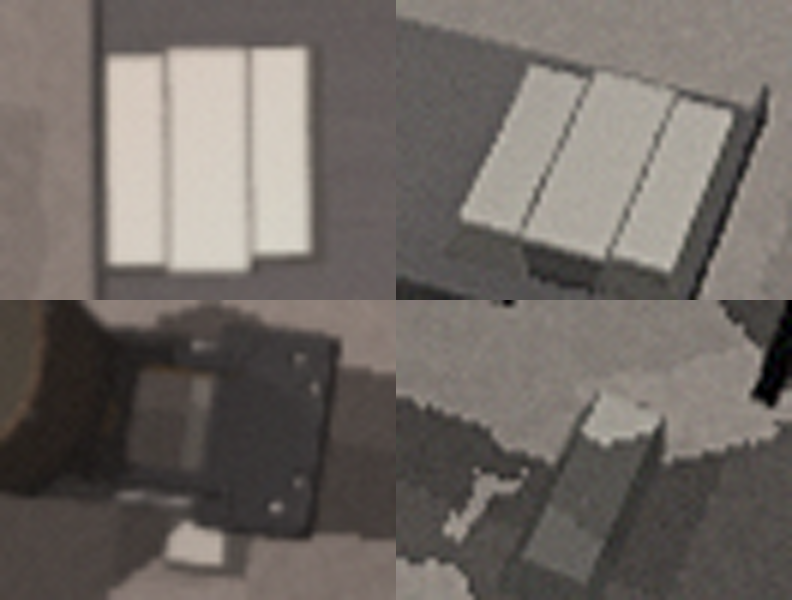

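The three bars sit flat and nested against the fence, with ends within about 3 mm (top crop rows 46–55 and 254–270). The last bar lies between the open fingers. Descending.

```bash
python3 -m handwheel '[[[0,0,-0.068,-0.001,0.0007,0.03,0.087],[0,0,0,0,0,0.03,0.087],[0,0,0,0,0,0.025,0.087],[0,0,0,0,0,0.014,0.087],[0,0,0,0,0,0.006,0.087],[0,0,0,0,0,0,0.06],[0,0,0,0,0,0,0.06],[0,0,0,0,0,0,0.06]]]'| grep -E "pos|force"; python3 - <<'E'
from h import *
to(.5807,.2730,.002,84)
w=unproj('top',(np.array([(208.5,156),(208,159),(106,160),(311,150)])+.5)/6-.5+[234,184],.025);print(w.round(4))
p=(np.array([(531-396,66),(462-396,218),(670-396,268),(730-396,112)])+.5)/6-.5+[366-33,210-25];w=unproj('scene',p,.025);print(w.round(4),w.mean(0))
E
```

```text
tcp_pos: [0.5822, 0.2729, 0.0078]
wrist_force: [-0.6, 0.2, 0.2]
gripper_force: 0.0
t 21.2 pos [0.5822 0.2729 0.0078] yaw -95.93 j6 44.5 F [-0.6  0.2  0.2]
shift now [-0.0015  0.0001  0.0057] | turn units az 0.012 | shift after turn [-0.0015  0.0001  0.0057] tiltz [ 0.0023  0.0016 -1.    ]
[[0.562  0.0477 0.025 ]
 [0.5607 0.0479 0.025 ]
 [0.5595 0.0921 0.025 ]
 [0.5654 0.0033 0.025 ]]
[[0.5216 0.0052 0.025 ]
 [0.6103 0.0093 0.025 ]
 [0.6034 0.0934 0.025 ]
 [0.5151 0.0896 0.025 ]] [0.56260913 0.049368   0.025     ]
```

```bash
python3 -m handwheel '[[[0,0,0,-0.0012,0,0.003,0.05],[0,0,0,0,0,0.0027,0.05],[0,0,0,0,0,0,0.05],[0,0,0,0,0,0,0.02],[0,0,0,0,0,0,0.02],[0,0,0,0,0,0,0.02],[0,0,0,0,0,0,0.02],[0,0,0,0,0,0,0.02],[0,0,0,0,0,0,0.02],[0,0,0,0,0,0,0.02]]]'; python3 -m handwheel '[[[0,0,0,0,0,0,0.02],[0,0,0,0,0,0,0.02]]]'
```

```text
time_s: 22.2
tcp_pos: [0.5803, 0.2729, 0.0005]
ee_rot: [[0.995, -0.103, 0.001], [-0.103, -0.995, 0.001], [0.0, -0.001, -1.0]]
wrist_force: [0.6, 2.0, -1.4]
gripper_width: 0.395
gripper_force: 30.0
time_s: 22.4
tcp_pos: [0.5803, 0.2727, 0.0005]
ee_rot: [[0.995, -0.103, 0.0], [-0.103, -0.995, 0.0], [0.0, -0.0, -1.0]]
wrist_force: [0.7, 2.4, -1.0]
gripper_width: 0.394
gripper_force: 30.0
```

```bash
python3 -m handwheel '[[[0,0,0,0,0,-0.005,0.02],[0,0,0,0,0,-0.015,0.02],[0,0,0,0,0,-0.03,0.02],[0,0,0,0,0,-0.03,0.02],[0,0,0,0,0,-0.02,0.02],[0,0,0,0,0,0,0.02]]]'; python3 - <<'E'
from h import *
to(.562,.0485,.1,1.6)
E
```

```text
time_s: 23.0
tcp_pos: [0.5819, 0.2733, 0.1049]
ee_rot: [[0.995, -0.103, 0.006], [-0.103, -0.995, 0.004], [0.006, -0.004, -1.0]]
wrist_force: [0.8, -0.6, -4.1]
gripper_width: 0.393
gripper_force: 30.0
t 23.0 pos [0.5819 0.2733 0.1049] yaw -95.91 j6 44.5 F [ 0.8 -0.6 -4.1]
shift now [0.0034 0.2256 0.0039] | turn units az 13.748 | shift after turn [0.2241 0.0262 0.0039] tiltz [ 0.0061  0.0039 -1.    ]
```

```bash
python3 -m handwheel '[[[0,0,1.25,0,0,0,0.02],[0,0,1.25,0,0,0,0.02],[0,0,1.25,0,0,0,0.02],[0,0,1.25,0,0,0,0.02],[0,0,1.25,0,0,0,0.02],[0,0,1.25,0,0,0,0.02],[0,0,1.25,0,0,0,0.02],[0,0,1.25,0,0,0,0.02],[0,0,1.25,0,0,0,0.02],[0,0,1.25,0,0,0,0.02],[0,0,1.25,0,0,0,0.02]]]' | grep -E "pos|force"; python3 -m handwheel '[[[0,0,0,0.028,0.0033,0,0.02],[0,0,0,0.028,0.0033,0,0.02],[0,0,0,0.028,0.0033,0,0.02],[0,0,0,0.028,0.0033,0,0.02],[0,0,0,0.028,0.0033,0,0.02],[0,0,0,0.028,0.0033,0,0.02],[0,0,0,0.028,0.0033,0,0.02],[0,0,0,0.028,0.0033,0,0.02],[0,0,0,0,0,0,0.02],[0,0,0,0,0,0,0.02],[0,0,0,0,0,0,0.02]]]'; python3 - <<'E'
from h import *
to(.562,.0485,.0255,1.6)
s=cams.capture("scene")[:,:,::-1];p=proj('scene',[.561,.05,.06])[0].astype(int)
cv2.imwrite('pics/c7.png',cv2.resize(s[p[1]-50:p[1]+50,p[0]-66:p[0]+66],(660,500),interpolation=2))
E
```

```text
tcp_pos: [0.5788, 0.2714, 0.0987]
wrist_force: [0.1, 0.3, -5.1]
gripper_force: 30.0
time_s: 25.2
tcp_pos: [0.5596, 0.0481, 0.1]
ee_rot: [[0.027, -1.0, -0.001], [-1.0, -0.027, -0.0], [0.0, 0.001, -1.0]]
wrist_force: [0.1, 0.3, -4.2]
gripper_width: 0.392
gripper_force: 30.0
t 25.2 pos [0.5596 0.0481 0.1   ] yaw -178.42 j6 -19.9 F [ 0.1  0.3 -4.2]
shift now [-0.0003 -0.0025  0.0745] | turn units az -0.004 | shift after turn [-0.0003 -0.0025  0.0745] tiltz [-1.e-03 -2.e-04 -1.e+00]
```

View pics/c7.png

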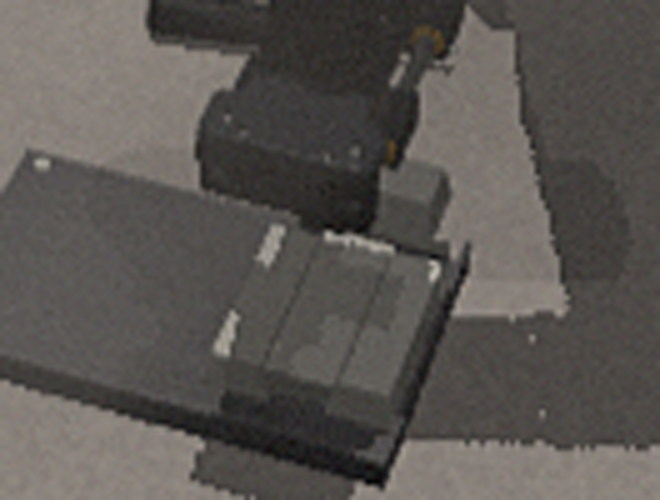

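The last bar is held level and crosswise above the layer. Lowering it slowly.

```bash
python3 -m handwheel '[[[0,0,0,0,-0.0025,0.025,0.02],[0,0,0,0,0,0.02,0.02],[0,0,0,0,0,0.012,0.02],[0,0,0,0,0,0.006,0.02],[0,0,0,0,0,0.003,0.02],[0,0,0,0,0,0,0.02],[0,0,0,0,0,0,0.02],[0,0,0,0,0,0,0.02]]]' | grep -E "pos|force"; python3 -m handwheel '[[[0,0,0,0,0,0.0015,0.02],[0,0,0,0,0,0.0015,0.02],[0,0,0,0,0,0.001,0.02],[0,0,0,0,0,0,0.02],[0,0,0,0,0,0,0.02]]]'| grep -E "pos|force"
```

```text
tcp_pos: [0.563, 0.0481, 0.0354]
wrist_force: [-0.0, -0.3, -4.8]
gripper_force: 30.0
tcp_pos: [0.5624, 0.0479, 0.0305]
wrist_force: [-0.4, 0.1, -4.0]
gripper_force: 30.0
```

```bash
python3 -m handwheel '[[[0,0,0,0,0,0.0015,0.02],[0,0,0,0,0,0.001,0.02],[0,0,0,0,0,0.001,0.02],[0,0,0,0,0,0,0.02],[0,0,0,0,0,0,0.02]]]' | grep -E "pos|force"; python3 -m handwheel '[[[0,0,0,0,0,0.0007,0.02],[0,0,0,0,0,0,0.02],[0,0,0,0,0,0,0.02]]]'| grep -E "pos|force"
```

```text
tcp_pos: [0.5624, 0.0479, 0.027]
wrist_force: [-0.2, 0.1, -4.5]
gripper_force: 30.0
tcp_pos: [0.5624, 0.0479, 0.0264]
wrist_force: [-0.1, -0.6, -4.6]
gripper_force: 30.0
```

```bash
python3 -m handwheel '[[[0,0,0,0,0,0.0006,0.02],[0,0,0,0,0,0,0.02],[0,0,0,0,0,0,0.02]]]' | grep -E "pos|force"; python3 -m handwheel '[[[0,0,0,0,0,0.0005,0.02],[0,0,0,0,0,0,0.02],[0,0,0,0,0,0,0.02]]]'| grep -E "pos|force"
```

```text
tcp_pos: [0.5624, 0.0479, 0.0257]
wrist_force: [-1.2, -0.2, -4.3]
gripper_force: 30.0
tcp_pos: [0.5624, 0.0479, 0.0255]
wrist_force: [-0.5, 0.2, -2.0]
gripper_force: 30.0
```

```bash
python3 -m handwheel '[[[0,0,0,0,0,0.0003,0.02],[0,0,0,0,0,0,0.02]]]' | grep -E "pos|force"; python3 -m handwheel '[[[0,0,0,0,0,0,0.06],[0,0,0,0,0,0,0.06],[0,0,0,0,0,0,0.06],[0,0,0,0,0,0,0.06],[0,0,0,0,0,-0.005,0.06],[0,0,0,0,0,-0.02,0.06],[0,0,0,0,0,-0.04,0.06],[0,0,0,0,0,-0.05,0.06],[0,0,0,0.045,0,-0.02,0.06],[0,0,0,0.045,0,0,0.06],[0,0,0,0.045,0,0,0.06],[0,0,0,0.045,0,0,0.06]]]'| grep -E "pos|force";python3 -m handwheel '[[[0,0,0,0.045,0,0,0.06],[0,0,0,0.045,0,0,0.06],[0,0,0,0,0,0,0.06]]]'| grep -E "pos|force"; python3 - <<'E'
from h import *
t=cams.capture("top")[:,:,::-1];s=cams.capture("scene")[:,:,::-1]
p=proj('scene',[.561,.05,.03])[0].astype(int);q=proj('top',[.561,.05,.03])[0].astype(int);print(p,q)
f=lambda im,p:cv2.resize(im[p[1]-33:p[1]+33,p[0]-33:p[0]+33],(396,396),interpolation=2)
cv2.imwrite('pics/c8.png',np.hstack([f(t,q),f(s,p)]))
E
```

```text
tcp_pos: [0.5625, 0.0479, 0.0255]
wrist_force: [-2.2, 0.2, 1.8]
gripper_force: 30.0
tcp_pos: [0.5667, -0.1334, 0.1604]
wrist_force: [0.9, -0.3, -0.1]
gripper_force: 0.0
tcp_pos: [0.5688, -0.2264, 0.1594]
wrist_force: [-1.1, 0.4, -0.1]
gripper_force: 0.0
[366 210] [267 209]
```

View pics/c8.png

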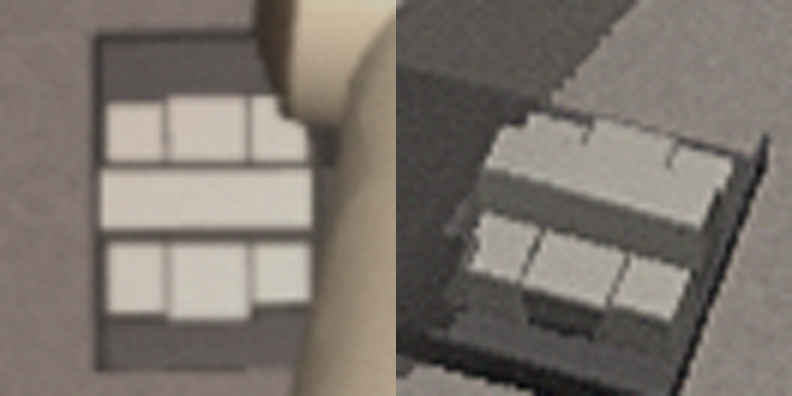

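The last bar lies flat and crosswise, centred over all three nested bars (top crop rows 168–230), and the gripper is clear.

```bash
python3 -c "
from station import r
print(r.finish_job())"
```

```text
the job is handed in; nothing more can be done
None
```

The three bars are nested tight against the fence with their ends within about 3 mm, the fourth lies flat and crosswise on all three, and the job was handed in at about 28 s on the robot's clock; no verdict was returned.

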